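# Nest the three sorting trays

### The job

Tidy the three sorting trays into one another by sliding them along the table, never lifting or tipping them: first slide the middle-sized teal tray, back wall first, through the open mouth of the big purple tray until it is fully home against the back, then slide the small orange tray fully home into the teal one in the same way. Leave all three flat and nested, and do not disturb the other things on the table.

Things in the scene. Friction and masses are not known exactly. Their poses are not given: they have to be found in the camera images.
- big_tray: Big purple tray, fixed to the table: 136 mm wide (x), 104 mm deep (y), 56 mm high; inside 128 mm wide. Open top; 2 mm floor; 4 mm walls at both sides and at the back (+y), none at the mouth (-y). Origin: centre of underside; x across, y from mouth to back, z up. A tray home in it: same x, y origin and heading (6 mm side play), 2 mm higher.
- middle_tray: Loose middle-sized teal tray, slippery plastic, about 0.22 kg: 116 mm wide (x), 96 mm deep (y), 48 mm high; inside 108 mm wide. Open top; 2 mm floor; 4 mm walls at both sides and at the back (+y), none at the mouth (-y). Origin: centre of underside; x across, y from mouth to back, z up. The last 12 mm under the back wall sweep up 3.5 mm, to ride over floor edges (floor there 6 mm up inside).
- small_tray: Loose small orange tray, slippery plastic, about 0.16 kg: 96 mm wide (x), 88 mm deep (y), 40 mm high; inside 88 mm wide. Open top; 2 mm floor; 4 mm walls at both sides and at the back (+y), none at the mouth (-y). Origin: centre of underside; x across, y from mouth to back, z up. The last 18 mm under the back wall sweep up 6 mm, to ride over floor edges (floor there 8 mm up inside).
- tape_roll: Bystander: yellow tape roll lying flat, 70 mm across, 24 mm high. Origin: centre of the underside.
- stamp: Bystander: wooden rubber stamp, 70 x 50 x 22 mm. Origin: centre of the underside.
- ink_pad: Bystander: black and blue ink pad, 100 x 65 x 17 mm. Origin: centre of the underside.
- paper_punch: Bystander: grey and red paper punch, 100 x 60 x 48 mm. Origin: centre of the underside.
- bead_jar: Bystander: amber jar with white cap, 60 mm across, 75 mm high. Origin: centre of the underside.
- glue_brush: Bystander: red-handled flat brush lying down, 170 mm long, 20 mm high. Origin: its middle, on the table; x from handle to bristles.
There are look-alikes about, which are no part of the job. What is shaped like the small_tray but green is not meant.

How it is judged:
On the way, in this order (a step that is already met when the one before it is completed fails the run):
1. the teal tray is fully home in the purple one (y of middle_tray in the frame of big_tray between -0.008 and 0.008 m and x of middle_tray in the frame of big_tray between -0.012 and 0.012 m and z of middle_tray in the frame of big_tray between -0.002 and 0.007 m and angle between the y axis of middle_tray and the y axis of big_tray, either way round below 0.15 rad and angle between middle_tray's own z axis and vertical below 0.06 rad), for 0.2 s.
2. the orange tray is fully home in the teal one (y of small_tray in the frame of middle_tray between -0.008 and 0.008 m and x of small_tray in the frame of middle_tray between -0.012 and 0.012 m and z of small_tray in the frame of middle_tray between -0.002 and 0.007 m and angle between the y axis of small_tray and the y axis of middle_tray, either way round below 0.15 rad and angle between small_tray's own z axis and vertical below 0.06 rad), for 0.2 s.
At the end, for the whole second after the job is handed in: Teal tray in the purple tray and orange tray in the teal tray, both at rest: each one's origin within 8 mm of its holder's along the depth (y) and 12 mm across, standing flat on its holder's floor (2 mm up, at most 7), pointing the same way within 0.15 rad, tilted less than 0.06 rad (all of step 1 and all of step 2 and linear speed of each of middle_tray, small_tray below 0.02 m/s); the robot touches nothing.
It fails at once if a loose tray is lifted more than 20 mm off the table (height (world z) of any of middle_tray, small_tray above 0.02 m).
It fails at once if a loose tray is tipped by more than 0.35 rad (angle between any of middle_tray, small_tray's own z axis and vertical above 0.35 rad).
It fails at once if a bystander is moved by more than 30 mm (distance of any of tape_roll, stamp, ink_pad, paper_punch, bead_jar, glue_brush from where it was at the start of the episode above 0.03 m).
It also fails if it takes over 72 s, if anything falls off the work surface, if the arm or the gripper's body presses on something with over 40 N, if the wrist force passes 120 N, or if a joint passes its speed limit or range.

### The arm

A 6-joint arm with a two-finger parallel gripper is mounted at the origin on the work surface. World frame = base frame: x ahead of the robot, y to its left, z up, the work surface at z = 0. Lengths are in m, angles in rad, forces in N, time in s.
With the tool pointing down it reaches from about 0.225 to 0.725 m from the base axis. Payload 3.1 kg.
Tool frame: the origin (TCP) lies at the very end of the fingers, on their centre line; the grasp point (between the pads) lies 19 mm behind it; z points along the fingers, x is the direction in which the jaws open and shut, and the axes are right-handed (so a half turn about z gives the same grasp; the last joint's range is limited). The gripper opens to 85 mm and grips with 20 to 120 N. Pads are 22 mm wide; open, the fingers measure 114 mm over their backs; the gripper's body (76 mm by 85 mm) begins 54 mm behind the grasp point. The pads swing forward as they close: fully open they stand 13 mm farther back than shut.
Start: joints at [1.069, 0.048, 0.099, 1.622, 0, 1.443], TCP at [0.192, 0.489, 0.231] pointing down, gripper open.
Joint ranges: [-2.91, 2.91], [-0.99, 1.94], [-1.21, 1.42], [-2.12, 2.29], [-1.49, 1.47], [-3.14, 3.14]. Speed limits (rad/s): [2.79, 2.79, 3.14, 3.14, 3.14, 3.14].

### API

Orientations are given as a unit quaternion [x, y, z, w].
In Python, from station import status, vision, job, finder gives the robot as it stands.
- The arm moves only by the tool move_arm, never from a script. Its argument "commands" is a list of rows, each a list of 6 numbers: the shift along the world's x, y, z in m, then the turn, a rotation vector about the world's x, y, z in degrees. A call has 1 to 20 rows; each row is the pose to reach, as a shift and turn from the pose commanded when the call began; what a row does not reach only later rows make up. A row lasts 1/10 s, in which the tool goes at most 50 mm and 8.59 degrees, less where a joint would pass 70% of its speed; a pose out of reach is approached as far as the arm can. A call with a gripper value outside its range is refused whole. "claw" is the opening in per cent of the stroke, from 0 (shut) to 100 (fully open), set as the call begins (left out, the last holds). The fingers move at their own pace and stop on an object; "grip_force" is the grip in N (left out, the last holds). Time passes only in rows, so rows that repeat a pose let the fingers close. It gives the time, the measured TCP pose, the force and the opening at its end, in the units of the state.
- status.observe(): the state, without advancing time (a new reading comes with each control period).
- vision.get_image(name): name is "side" or "top"; returns (picture, depth): 420x560x3 uint8, red, green, blue; 420x560 float32, m along the optical axis (not along the pixel's ray), 0 where there is no reading.
- vision.camera_params(name): a dict with "camera_matrix" (3x3 intrinsics, pixels), "rvec" (rotation vector, rad) and "tvec" (3), from world to camera coordinates, as OpenCV has them. Camera axes: x right, y down, z forward; pixel columns grow to the right and rows downward; lengths in m; the calibration is good to about 2 mm. A picture is of the moment at which its call begins. camera_params takes no time and is no camera call.
- job.finish_job(): hands the job in, once; it reports no verdict.
Trained networks look in the newest picture that a camera, given by its name, has taken for a name from the list of things; names that differ only in an ending like _2 or _b are one class to them, and where a whole thing is asked for, a point or a joint stands for the part that bears it (a point fixed in the world has none). Each returns a list of dicts, best first, with "score" (0 to 1); they miss things now and then, are a little off and sometimes report something else, mostly with a low value. They report only what shows in the picture. A call takes as long as a camera call. They do not tell look-alikes from the thing itself.
- finder.trace(thing, camera): "region" (420x560 bool, what is visible of it) and "xy" ([column, row] in pixels, amid what is visible of it).
The state is a dict: "time_s": time; "joints": joint angles; "dq": joint speeds; "joint_efforts": joint torques, N m; "position": TCP position; "tcp_rot": TCP orientation; "contact_force": force on the tool from outside, world axes, zero at the start; "moment": the same for the moment, N m; "gripper_width": finger opening in m.
Only numpy, scipy, OpenCV 4.12 (cv2) and the standard library are available. Lean on these libraries where they do the work, as an engineer would, in place of code of your own. Each camera call takes 0.05 s, during which the arm holds its last target. There are 200 camera calls.

## Working session

There is one attempt and no reset: what is moved stays moved. The work goes in short steps, Python scripts to look and compute and a tool call to move; the robot and the scene stay as the last step left them, time stands still between calls to the robot, and variables do not carry over. Pictures are saved under pics/ and viewed, about 8 in all and at most 12, crops included, and the job is handed in when it is done.

Besides the shell and the picture viewer there is one more tool, called after "Call:" as name(argument=value, ...), one argument or row to a line, values as JSON. move_arm: Moves the arm, as the interface text tells. Its arguments: {"type":"object","properties":{"commands":{"type":"array","items":{"type":"array","items":{"type":"number"}}},"claw":{"type":"number"},"grip_force":{"type":"number"}},"required":["commands"]}

```bash
mkdir -p pics; ls; cat > h.py <<'E'
import numpy as np, cv2
from station import status, vision, job, finder
def cam(n):
    p=vision.camera_params(n); R=cv2.Rodrigues(np.array(p["rvec"],float))[0]
    return np.array(p["camera_matrix"],float),R,np.array(p["tvec"],float).reshape(3)
def cloud(n,depth):
    K,R,t=cam(n); v,u=np.indices(depth.shape)
    P=np.stack([(u-K[0,2])/K[0,0]*depth,(v-K[1,2])/K[1,1]*depth,depth],-1)
    return (P-t)@R
def save(n,img): cv2.imwrite(f"pics/{n}.png",cv2.cvtColor(img,cv2.COLOR_RGB2BGR))
E
python3 - <<'E'
from h import *
ims=[]
for n in("top","side"):
    im,d=vision.get_image(n); save(n+"0",im); np.save(n+"0_d.npy",d); np.save(n+"0_i.npy",im)
    K,R,t=cam(n); print(n,"pos",(-R.T@t).round(3),"axis",R[2].round(3), K[0,0])
    C=cloud(n,d)
    for th in("big_tray","middle_tray","small_tray","tape_roll","stamp","ink_pad","paper_punch","bead_jar","glue_brush"):
        for r in finder.trace(th,n)[:3]:
            m=r["region"]&(d>0); P=C[m]
            print(n,th,round(r["score"],2),np.round(r["xy"]),m.sum(),np.median(P,0).round(3) if m.sum() else"", P.min(0).round(3) if m.sum() else"",P.max(0).round(3) if m.sum() else"", im[m].mean(0).round() if m.sum() else "")
print(status.observe())
E
```

```text
pics
top pos [ 0.457 -0.017  1.427] axis [ 0.047  0.011 -0.999] 461.79306024293743
top big_tray 0.93 [192. 200.] 1760 [0.534 0.259 0.003] [ 0.462  0.196 -0.012] [0.613 0.321 0.065] [61. 47. 67.]
top middle_tray 0.8 [345. 228.] 1196 [ 0.443 -0.219  0.003] [ 0.381 -0.273 -0.006] [ 0.504 -0.164  0.053] [43. 76. 69.]
top small_tray 0.98 [434. 257.] 972 [ 0.351 -0.481  0.004] [ 0.288 -0.543 -0.006] [ 0.413 -0.415  0.048] [43. 77. 42.]
top small_tray 0.92 [395. 163.] 1024 [ 0.644 -0.373  0.004] [ 0.577 -0.428 -0.007] [ 0.705 -0.305  0.051] [46. 79. 43.]
top small_tray 0.83 [343. 158.] 979 [ 0.662 -0.204  0.003] [ 0.607 -0.253 -0.008] [ 0.715 -0.159  0.047] [127.  77.  43.]
top tape_roll 0.79 [237. 259.] 63 [0.348 0.119 0.024] [0.33  0.088 0.01 ] [0.375 0.127 0.03 ] [91. 74. 38.]
top stamp 0.69 [189. 250.] 366 [0.384 0.261 0.022] [ 0.358  0.226 -0.001] [0.411 0.303 0.031] [47. 43. 36.]
top ink_pad 0.79 [273. 120.] 702 [ 0.783 -0.006  0.016] [ 0.752 -0.056 -0.007] [0.819 0.044 0.025] [47. 56. 76.]
top paper_punch 0.68 [194. 134.] 658 [0.746 0.244 0.031] [ 0.718  0.199 -0.   ] [0.783 0.3   0.
[... 1848 characters left out ...]
.024] [137. 105. 101.]
{'time_s': 1.0, 'joints': array([ 1.06920399e+00,  4.80012856e-02,  9.92367957e-02,  1.62200802e+00,
       -2.03174724e-05,  1.44298546e+00]), 'dq': array([ 0.00065232,  0.00147174, -0.00013592,  0.00044969, -0.00158882,
        0.00046125]), 'joint_efforts': array([ 7.82949974e-04, -3.38650167e+01,  3.20169568e+01,  9.14068642e-04,
       -2.08553947e-04, -4.29415607e-06]), 'position': array([0.19172189, 0.48874353, 0.23132936]), 'tcp_rot': array([8.26177466e-01, 5.63409970e-01, 1.52188796e-05, 3.65425535e-06]), 'contact_force': array([0.45008822, 0.65351973, 0.25789471]), 'moment': array([ 0.01717947, -0.01850472,  0.02329334]), 'gripper_width': 0.08514278233219043}
```

```bash
python3 - <<'E'
from h import *
im=np.load("top0_i.npy"); save("topc",cv2.resize(im[90:300,90:470],None,fx=2,fy=2,interpolation=cv2.INTER_CUBIC))
d=np.load("top0_d.npy")
C=cloud("top",d)
K,R,t=cam("top")
for n,zh in(("big_tray",.056),("middle_tray",.048),("small_tray",.04)):
    for r in finder.trace(n,"top"):
        m=r["region"]&(d>0)
        c=im[m].mean(0)
        if n=="small_tray" and c[0]<c[1]: continue
        mm=cv2.dilate(m.astype(np.uint8),np.ones((5,5)))>0
        P=C[mm&(d>0)]; lo=P[P[:,2]>zh*.6]; 
        Q=C[m]
        rect=cv2.minAreaRect((Q[:,:2]*1000).astype(np.float32))
        print(n,"all",np.round(rect[0]),np.round(rect[1]),round(rect[2],1),cv2.boxPoints(rect).round().tolist())
        print(" rim",len(lo),lo[:,:2].mean(0).round(3), [ (lo[:,:2][(np.abs(lo[:,0]-x)<.01)]).round(3)[:,1].tolist()[:0] for x in()])
E
```

```text
big_tray all [536. 259.] [121. 148.] 86.8 [[459.0, 203.0], [607.0, 195.0], [614.0, 316.0], [466.0, 324.0]]
 rim 250 [0.539 0.277] []
middle_tray all [ 442. -219.] [ 97. 115.] 82.5 [[379.0, -260.0], [493.0, -275.0], [506.0, -179.0], [392.0, -164.0]]
 rim 175 [ 0.446 -0.199] []
small_tray all [ 661. -206.] [ 93. 108.] 88.9 [[606.0, -251.0], [714.0, -254.0], [716.0, -160.0], [608.0, -158.0]]
 rim 175 [ 0.659 -0.192] []
```

View pics/topc.png

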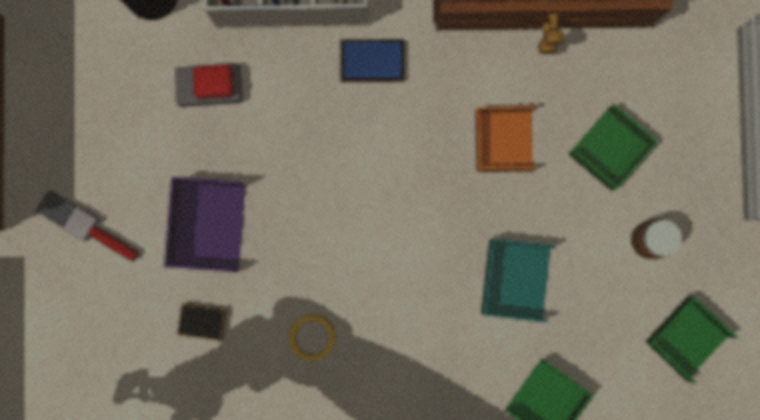

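View pics/side0.png

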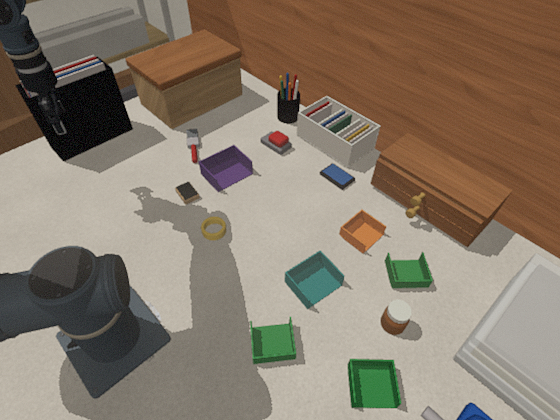

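The top view (crop scaled 2×) shows these items:
- Purple tray at (205,225), teal at (515,280) and orange at (505,138), each with its mouth to the right (-y).
- Green look-alikes at (613,147), (550,395) and (690,335). These are rejected by colour; orange is the only orange tray and teal the only teal one.

Next I'll fit the tray poses.

```bash
cat > fit.py <<'E'
from h import *
from scipy.optimize import least_squares
S=dict(big_tray=(136,104,56),middle_tray=(116,96,48),small_tray=(96,88,40))
def boxd(p,cx,cy,hx,hy):
    q=np.abs(p-[cx,cy])-[hx,hy]; return np.linalg.norm(np.maximum(q,0),axis=1)+np.minimum(q.max(1),0)
def fit(P,name,x0,z0=0):
    W,D,H=np.array(S[name])/1000
    Q=P[(P[:,2]>z0+.016)&(P[:,2]<z0+H+.006)][:,:2]
    def f(v):
        c,s=np.cos(v[2]),np.sin(v[2]); L=(Q-v[:2])@np.array([[c,-s],[s,c]])
        d=np.minimum.reduce([boxd(L,0,D/2-.002,W/2,.002),boxd(L,W/2-.002,0,.002,D/2),boxd(L,-W/2+.002,0,.002,D/2)])
        return d
    r=least_squares(f,x0,loss="soft_l1",f_scale=.002); e=np.abs(f(r.x))
    return r.x,len(Q),np.median(e)
def masked(n,name,im,d,hue):
    C=cloud(n,d); best=None
    for r in finder.trace(name,n):
        m=r["region"]&(d>0)
        c=im[m].mean(0)
        if name=="small_tray" and c[0]<c[1]: continue
        return C[m]
E
python3 - <<'E'
from fit import *
for name,x0 in(("big_tray",(.536,.259,-.05)),("middle_tray",(.443,-.219,-.13)),("small_tray",(.661,-.206,-.02))):
    A=[]
    for n in("top","side"):
        P=masked(n,name,np.load(n+"0_i.npy"),np.load(n+"0_d.npy"),0)
        if P is None: continue
        v,k,e=fit(P,name,x0); A.append(P); print(name,n,v.round(4),np.degrees(v[2]).round(1),k,e.round(4))
    v,k,e=fit(np.vstack(A),name,x0); print(name,"both",v.round(4),np.degrees(v[2]).round(1),k,e.round(4))
E
```

```text
big_tray top [ 0.5333  0.2508 -0.0601] -3.4 307 0.001
big_tray side [ 0.5345  0.2514 -0.0855] -4.9 673 0.0008
big_tray both [ 0.5343  0.2525 -0.0879] -5.0 980 0.0008
middle_tray top [ 0.4422 -0.2194 -0.1341] -7.7 185 0.0006
middle_tray side [ 0.4438 -0.2201 -0.1342] -7.7 652 0.0006
middle_tray both [ 0.4437 -0.22   -0.134 ] -7.7 837 0.0006
small_tray top [ 0.6579 -0.2055  0.0019] 0.1 174 0.0007
small_tray side [ 0.6591 -0.2067 -0.0028] -0.2 448 0.0007
small_tray both [ 0.6589 -0.2065 -0.0014] -0.1 622 0.0008
```

Call:
move_arm(
  commands=[
    [0.018,-0.046,0,0,0,-5],
    [0.036,-0.092,0,0,0,-10],
    [0.054,-0.138,0,0,0,-15],
    [0.072,-0.184,0,0,0,-20],
    [0.09,-0.23,0,0,0,-25],
    [0.108,-0.276,0,0,0,-30],
    [0.126,-0.322,0,0,0,-36],
    [0.144,-0.368,0,0,0,-42],
    [0.162,-0.414,0,0,0,-48],
    [0.18,-0.46,0,0,0,-54],
    [0.198,-0.506,0,0,0,-60],
    [0.216,-0.552,0,0,0,-66],
    [0.234,-0.598,0,0,0,-70],
    [0.252,-0.644,0,0,0,-73],
    [0.2547,-0.689,0,0,0,-76.3],
    [0.2547,-0.689,-0.05,0,0,-76.3],
    [0.2547,-0.689,-0.1,0,0,-76.3],
    [0.2547,-0.689,-0.13,0,0,-76.3],
    [0.2547,-0.689,-0.13,0,0,-76.3],
    [0.2547,-0.689,-0.13,0,0,-76.3],
  ],
  claw=80,
)

```text
time_s: 3.45
position: [0.4462, -0.2001, 0.1016]
tcp_rot: [0.998, -0.067, -0.0, -0.0]
contact_force: [-0.3, -0.2, 0.4]
gripper_width: 0.0681
```

```bash
python3 - <<'E'
from h import *
im,d=vision.get_image("side"); C=cloud("side",d)
save("s1",cv2.resize(im[160:330,220:420],None,fx=4,fy=4,interpolation=cv2.INTER_CUBIC))
p=C[(d>0)]; g=im[d>0].astype(int)
m=(abs(p[:,0]-.446)<.08)&(abs(p[:,1]+.2)<.06)&(p[:,2]>.06)
p=p[m]
c,s=np.cos(-.134),np.sin(-.134)
L=(p[:,:2]-[.4462,-.2001])@np.array([[c,-s],[s,c]])
for z in np.arange(.09,.25,.01):
    k=(p[:,2]>z)&(p[:,2]<z+.01)
    if k.sum()>3: print(z.round(2),k.sum(),L[k].min(0).round(3),L[k].max(0).round(3))
E
```

```text
0.11 30 [-0.046 -0.012] [0.047 0.009]
0.12 42 [-0.048 -0.012] [0.047 0.008]
0.13 36 [-0.049 -0.012] [0.038 0.009]
0.14 32 [-0.048 -0.012] [0.04  0.007]
0.15 53 [-0.065 -0.014] [0.065 0.008]
0.16 86 [-0.066 -0.014] [0.064 0.01 ]
0.17 105 [-0.067 -0.018] [0.066 0.01 ]
0.18 91 [-0.068 -0.018] [0.066 0.009]
0.19 83 [-0.068 -0.021] [0.068 0.01 ]
0.2 108 [-0.069 -0.021] [0.067 0.009]
0.21 156 [-0.068 -0.018] [0.068 0.011]
0.22 26 [-0.038 -0.014] [-0.03   0.011]
0.23 78 [-0.038 -0.038] [0.02  0.023]
0.24 98 [-0.038 -0.039] [0.018 0.013]
```

View pics/s1.png

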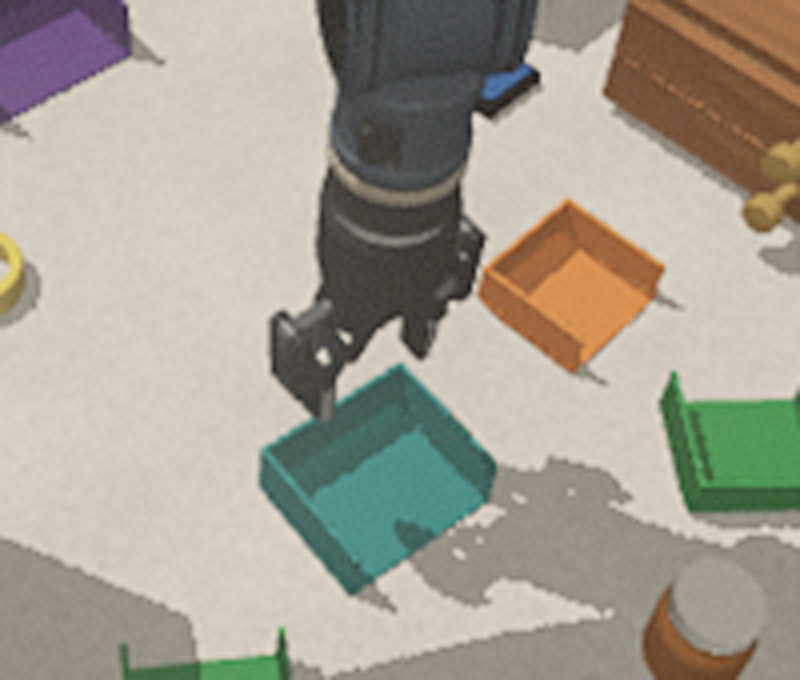

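The teal mouth and inside are clear, and the fingers span ±48 mm, which fits the 108 mm interior. The knuckles sit about 47 mm above the TCP, so I'll descend to z≈0.018.

Call:
move_arm(
  commands=[
    [0,0,-0.02,0,0,0],
    [0,0,-0.04,0,0,0],
    [0,0,-0.055,0,0,0],
    [0,0,-0.07,0,0,0],
    [0,0,-0.083,0,0,0],
    [0,0,-0.083,0,0,0],
    [0.0013,0.01,-0.083,0,0,0],
    [0.0026,0.02,-0.083,0,0,0],
    [0.004,0.03,-0.083,0,0,0],
    [0.004,0.03,-0.083,0,0,0],
  ],
)

```text
time_s: 4.5
position: [0.451, -0.1687, 0.019]
tcp_rot: [0.998, -0.066, 0.001, -0.0]
contact_force: [0.0, 0.7, -0.2]
gripper_width: 0.0681
```

Call:
move_arm(
  commands=[
    [0.002,0.008,0,0,0,0],
    [0.006,0.024,0,0,0,0],
    [0.01,0.042,0,0,0,0],
    [0.0145,0.06,0,0,0,0.5],
    [0.019,0.078,0,0,0,1],
    [0.0235,0.096,0,0,0,1.5],
    [0.028,0.114,0,0,0,2],
    [0.033,0.132,0,0,0,2.5],
    [0.037,0.15,0,0,0,3],
    [0.0415,0.168,0,0,0,3.5],
    [0.046,0.186,0,0,0,3.5],
    [0.0505,0.204,0,0,0,3.5],
    [0.055,0.222,0,0,0,3.5],
    [0.059,0.238,0,0,0,3.5],
    [0.064,0.252,0,0,0,3.5],
    [0.068,0.264,0,0,0,3.5],
    [0.072,0.274,0,0,0,3.5],
    [0.076,0.282,0,0,0,3.5],
    [0.078,0.286,0,0,0,3.5],
    [0.078,0.286,0,0,0,3.5],
  ],
)

```text
time_s: 6.5
position: [0.5288, 0.1163, 0.0183]
tcp_rot: [0.999, -0.037, 0.0, -0.0]
contact_force: [-0.4, 0.8, 0.3]
gripper_width: 0.0684
```

```bash
cat > look.py <<'E'
import sys
from fit import *
name,z0=sys.argv[1],float(sys.argv[2]); x0=[float(a) for a in sys.argv[3:6]]
B=np.array([.5343,.252,-.075])
for n in("top","side"):
    im,d=vision.get_image(n)
    if len(sys.argv)>6 and n=="top": K,R,t=cam(n); save(sys.argv[6],cv2.resize(im[120:300,140:380],None,fx=3,fy=3,interpolation=cv2.INTER_CUBIC))
    if len(sys.argv)>6 and n=="side": save(sys.argv[6]+"s",cv2.resize(im[100:320,140:400],None,fx=3,fy=2.7,interpolation=cv2.INTER_CUBIC))
    P=masked(n,name,im,d,0)
    if P is None: print("none",n); continue
    v,k,e=fit(P,name,x0,z0); c,s=np.cos(B[2]),np.sin(B[2])
    print(name,n,v[:2].round(4),np.degrees(v[2]).round(1),k,e.round(4),"z",np.percentile(P[:,2],[5,98]).round(3),"in big",((v[:2]-B[:2])@np.array([[c,-s],[s,c]])).round(4))
s=status.observe(); print(s["position"].round(4),s["contact_force"].round(1),s["time_s"],np.degrees(2*np.arctan2(s["tcp_rot"][1],s["tcp_rot"][0])).round(1))
E
python3 look.py middle_tray 0 .523 .08 -.073 mid1
```

```text
middle_tray top [0.5222 0.0674] -5.1 74 0.0007 z [-0.003  0.052] in big [ 0.0017 -0.185 ]
middle_tray side [0.5245 0.0801] -4.1 467 0.0007 z [-0.     0.049] in big [ 0.0031 -0.1721]
[0.5284 0.1155 0.0183] [-0.4  0.7 -0.2] 6.7 -4.2
```

View pics/mid1s.png

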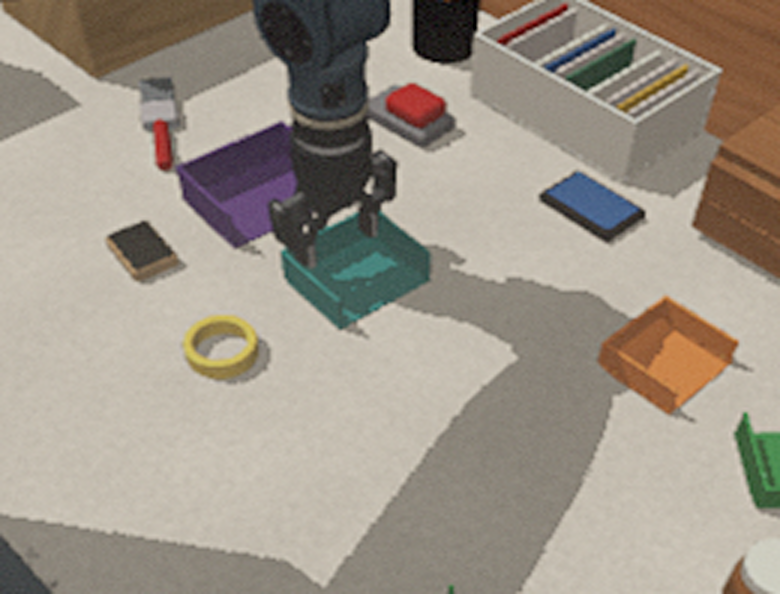

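Call:
move_arm(
  commands=[
    [0.0005,0.008,0,0,0,0],
    [0.001,0.02,0,0,0,0],
    [0.0015,0.032,0,0,0,0],
    [0.002,0.044,0,0,0,0],
    [0.003,0.055,0,0,0,0],
    [0.0035,0.063,0,0,0,0],
    [0.004,0.07,0,0,0,0],
    [0.0045,0.077,0,0,0,0],
    [0.005,0.084,0,0,0,0],
    [0.0055,0.091,0,0,0,0],
    [0.0055,0.094,0,0,0,0],
    [0.0055,0.094,0,0,0,0],
  ],
)

```text
time_s: 7.9
position: [0.5339, 0.2104, 0.0183]
tcp_rot: [0.999, -0.036, -0.0, -0.0]
contact_force: [-0.4, -0.6, 0.7]
gripper_width: 0.0683
```

```bash
python3 look.py middle_tray 0 .53 .174 -.073 mid2
```

```text
middle_tray top [0.5271 0.1516] -4.7 82 0.0006 z [-0.001  0.05 ] in big [ 0.0004 -0.1006]
middle_tray side [0.5304 0.1759] -5.1 439 0.0008 z [0.001 0.05 ] in big [ 0.0018 -0.0761]
[0.5338 0.2097 0.0182] [-0.2 -0.5  0.5] 8.1 -4.2
```

View pics/mid2s.png

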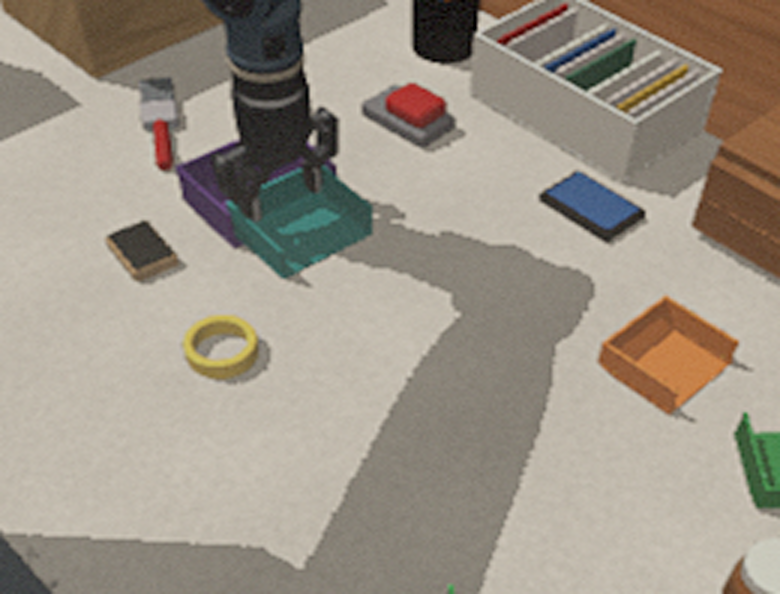

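Call:
move_arm(
  commands=[
    [0.0003,0.007,0,0,0,0],
    [0.001,0.016,0,0,0,0],
    [0.0015,0.025,0,0,0,0],
    [0.002,0.034,0,0,0,0],
    [0.0025,0.043,0,0,0,0],
    [0.003,0.051,0,0,0,0],
    [0.0035,0.058,0,0,0,0],
    [0.004,0.064,0,0,0,0],
    [0.0045,0.069,0,0,0,0],
    [0.0048,0.073,0,0,0,0],
    [0.005,0.076,0,0,0,0],
    [0.005,0.076,0,0,0,0],
  ],
)

```text
time_s: 9.3
position: [0.5389, 0.2851, 0.0183]
tcp_rot: [0.999, -0.037, -0.0, 0.001]
contact_force: [-1.1, -3.1, 0.4]
gripper_width: 0.0684
```

```bash
python3 look.py middle_tray 0 .534 .25 -.073
```

```text
middle_tray top [0.5335 0.2592] -3.9 48 0.0005 z [-0.001  0.049] in big [-0.0014  0.0072]
middle_tray side [0.5342 0.2499] -4.1 347 0.0009 z [0.002 0.051] in big [ 0.0001 -0.0021]
[0.5389 0.2852 0.0183] [-1.5 -3.   0.5] 9.5 -4.3
```

Call:
move_arm(
  commands=[
    [0,0.001,0,0,0,0],
    [0,0.002,0,0,0,0],
    [0,0.002,0,0,0,0],
  ],
)

```text
time_s: 9.8
position: [0.5388, 0.2852, 0.0183]
tcp_rot: [0.999, -0.038, -0.0, 0.002]
contact_force: [-0.9, -7.6, 2.4]
gripper_width: 0.0684
```

Call:
move_arm(
  commands=[
    [0,-0.004,0,0,0,0],
    [-0.001,-0.014,0,0,0,0],
    [-0.001,-0.014,0.01,0,0,0],
    [-0.001,-0.014,0.04,0,0,0],
    [-0.001,-0.014,0.08,0,0,0],
    [-0.001,-0.014,0.1,0,0,0],
    [0.01,-0.05,0.1,0,0,0],
    [0.022,-0.097,0.1,0,0,0.5],
    [0.034,-0.144,0.1,0,0,1],
    [0.046,-0.191,0.1,0,0,2],
    [0.058,-0.238,0.1,0,0,3],
    [0.07,-0.285,0.1,0,0,4],
    [0.082,-0.332,0.1,0,0,4.2],
    [0.094,-0.379,0.1,0,0,4.2],
    [0.106,-0.426,0.1,0,0,4.2],
    [0.117,-0.465,0.1,0,0,4.2],
    [0.12,-0.477,0.1,0,0,4.2],
    [0.12,-0.477,0.1,0,0,4.2],
    [0.12,-0.477,0.1,0,0,4.2],
  ],
)

```text
time_s: 11.7
position: [0.6589, -0.188, 0.1187]
tcp_rot: [1.0, 0.0, 0.0, -0.001]
contact_force: [-0.6, -0.9, 0.5]
gripper_width: 0.0683
```

```bash
python3 look.py middle_tray 0 .534 .25 -.073 home1; python3 look.py small_tray 0 .659 -.2065 0
```

```text
middle_tray top [0.5335 0.2494] -5.1 200 0.0006 z [-0.     0.051] in big [-0.0006 -0.0027]
middle_tray side [0.5349 0.251 ] -4.9 445 0.0008 z [0.002 0.051] in big [ 0.0007 -0.0009]
[ 0.6589 -0.1872  0.1187] [ 0.3  0.2 -0.1] 11.9 0.1
small_tray top [ 0.6583 -0.2055] -0.5 37 0.0006 z [0.001 0.121] in big [ 0.1579 -0.4469]
small_tray side [ 0.6591 -0.2069] 0.1 470 0.0008 z [-0.     0.041] in big [ 0.1588 -0.4482]
[ 0.6589 -0.1883  0.1185] [-0.1 -0.1  0.3] 12.1 0.1
```

View pics/home1.png

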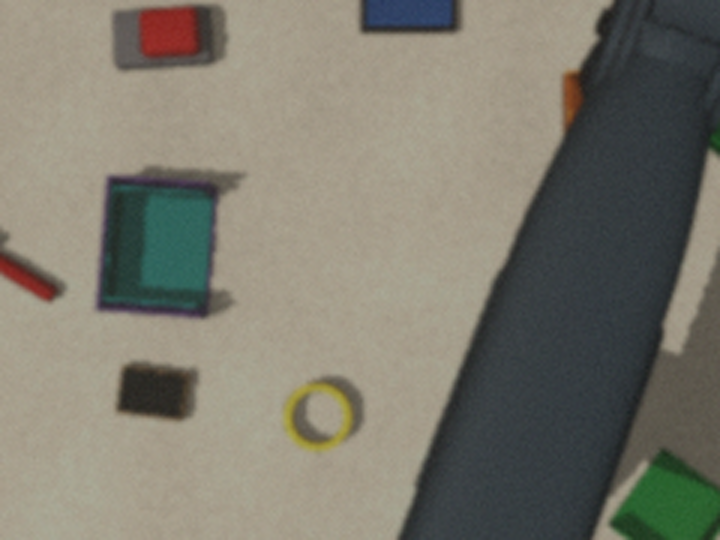

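The teal tray is home: both walls are parallel, at about (160,245), and the fit is within about 2 mm. The bystanders are untouched. Next is the orange tray.

Call:
move_arm(
  commands=[
    [0,0,0,0,0,0],
    [0,0,0,0,0,0],
    [0,0,0,0,0,0],
    [0,0,-0.03,0,0,0],
    [0,0,-0.055,0,0,0],
    [0,0,-0.075,0,0,0],
    [0,0,-0.09,0,0,0],
    [0,0,-0.1025,0,0,0],
    [0,0,-0.1025,0,0,0],
    [0,0.008,-0.1025,0,0,0],
    [0,0.016,-0.1025,0,0,0],
    [0,0.022,-0.1025,0,0,0],
    [0,0.022,-0.1025,0,0,0],
  ],
  claw=60,
)

```text
time_s: 13.4
position: [0.6598, -0.1661, 0.0171]
tcp_rot: [1.0, 0.001, 0.001, 0.0]
contact_force: [-0.1, -1.7, -0.6]
gripper_width: 0.0512
```

Call:
move_arm(
  commands=[
    [-0.003,0.008,0,0,0,0],
    [-0.01,0.022,0,0,0,0],
    [-0.018,0.038,0,0,0,-0.5],
    [-0.026,0.054,0,0,0,-1],
    [-0.034,0.07,0,0,0,-1.5],
    [-0.042,0.086,0,0,0,-2],
    [-0.051,0.102,0,0,0,-2.5],
    [-0.059,0.118,0,0,0,-3],
    [-0.067,0.134,0,0,0,-3.5],
    [-0.076,0.15,0,0,0,-4],
    [-0.084,0.166,0,0,0,-4.7],
    [-0.092,0.182,0,0,0,-4.7],
    [-0.1,0.198,0,0,0,-4.7],
    [-0.109,0.214,0,0,0,-4.7],
    [-0.117,0.229,0,0,0,-4.7],
    [-0.125,0.243,0,0,0,-4.7],
    [-0.132,0.256,0,0,0,-4.7],
    [-0.137,0.266,0,0,0,-4.7],
    [-0.14,0.274,0,0,0,-4.7],
    [-0.14,0.275,0,0,0,-4.7],
  ],
)

```text
time_s: 15.4
position: [0.5181, 0.1089, 0.0156]
tcp_rot: [0.999, -0.041, -0.0, -0.0]
contact_force: [0.1, -1.0, -1.8]
gripper_width: 0.0511
```

```bash
python3 look.py small_tray 0 .522 .077 -.08 sm1
```

```text
small_tray top [0.518  0.0812] -3.6 49 0.0007 z [-0.002  0.042] in big [-0.0034 -0.1715]
small_tray side [0.5198 0.0769] -5.3 284 0.0008 z [-0.     0.041] in big [-0.0013 -0.1757]
[0.519  0.1076 0.0156] [ 0.3  1.3 -0.6] 15.6 -4.7
```

View pics/sm1s.png

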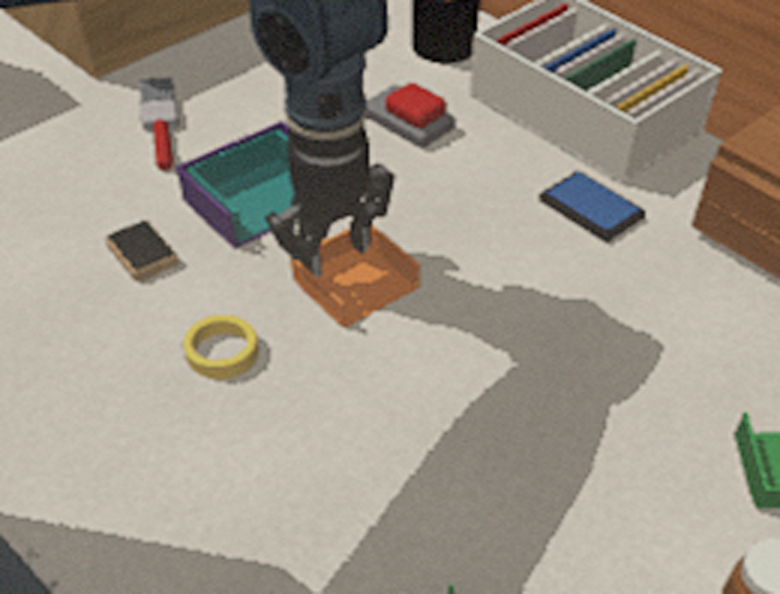

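Call:
move_arm(
  commands=[
    [0.0005,0.006,0.001,0,0,0],
    [0.0015,0.018,0.002,0,0,0],
    [0.0025,0.03,0.002,0,0,0],
    [0.0035,0.042,0.002,0,0,0],
    [0.0045,0.054,0.002,0,0,0],
    [0.0055,0.064,0.002,0,0,0],
    [0.006,0.072,0.002,0,0,0],
    [0.0065,0.079,0.002,0,0,0],
    [0.0075,0.086,0.002,0,0,0],
    [0.008,0.093,0.002,0,0,0],
    [0.0085,0.1,0.002,0,0,0],
    [0.009,0.105,0.002,0,0,0],
    [0.009,0.105,0.002,0,0,0],
  ],
)

```text
time_s: 16.9
position: [0.528, 0.2136, 0.0178]
tcp_rot: [0.999, -0.041, 0.0, -0.0]
contact_force: [-1.1, -1.0, 0.4]
gripper_width: 0.0513
```

```bash
python3 look.py small_tray 0 .529 .18 -.08 sm2; python3 look.py middle_tray 0 .534 .25 -.08
```

```text
small_tray top [0.5296 0.1258] 10.2 82 0.0099 z [0.002 0.056] in big [ 0.0047 -0.1262]
small_tray side [0.5285 0.1799] -5.8 306 0.0008 z [0.003 0.044] in big [-0.0003 -0.0723]
[0.5279 0.2127 0.0178] [ 0.1 -0.3  0.2] 17.1 -4.7
middle_tray top [ 0.5106 -0.3457] -83.9 98 0.0025 z [0.023 0.08 ] in big [ 0.0212 -0.5978]
middle_tray side [0.5342 0.2523] -2.7 34 0.0008 z [0.001 0.052] in big [-0.0001  0.0003]
[0.5278 0.2126 0.0178] [-0.3 -0.8  0. ] 17.3 -4.7
```

View pics/sm2s.png

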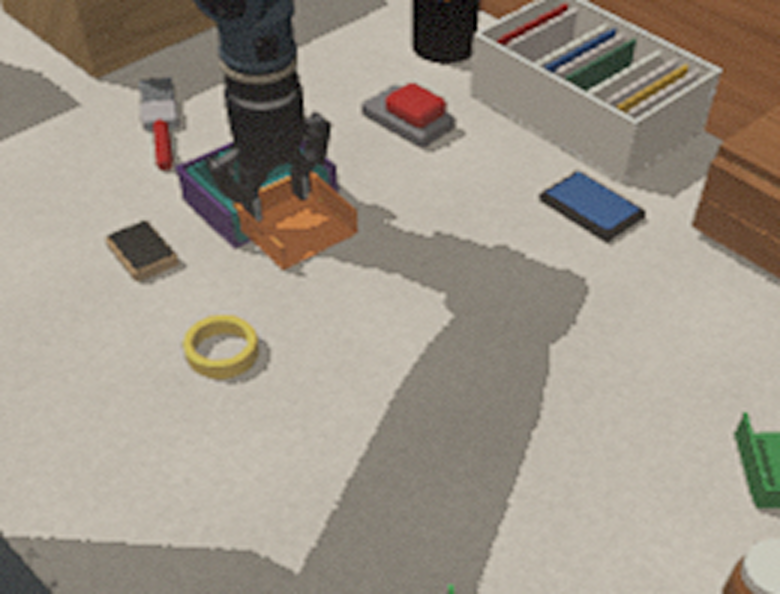

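The orange tray has entered the teal one, with its back wall past the mouth at about (290,195). I'll push the remaining ~71 mm.

Call:
move_arm(
  commands=[
    [0.0005,0.006,0,0,0,0],
    [0.001,0.014,0,0,0,0],
    [0.002,0.022,0,0,0,0],
    [0.0025,0.03,0,0,0,0],
    [0.003,0.038,0,0,0,0],
    [0.004,0.046,0,0,0,0],
    [0.0045,0.053,0,0,0,0],
    [0.005,0.059,0,0,0,0],
    [0.0055,0.064,0,0,0,0],
    [0.006,0.068,0,0,0,0],
    [0.006,0.07,0,0,0,0],
    [0.006,0.07,0,0,0,0],
  ],
)

```text
time_s: 18.5
position: [0.534, 0.2819, 0.0178]
tcp_rot: [0.999, -0.041, 0.0, 0.001]
contact_force: [-0.7, -2.6, 0.7]
gripper_width: 0.0511
```

```bash
python3 look.py small_tray 0 .534 .25 -.08
```

```text
small_tray top [0.5313 0.2289] -3.1 45 0.0007 z [0.001 0.043] in big [-0.0012 -0.0233]
small_tray side [0.5346 0.2504] -5.2 203 0.0008 z [0.004 0.045] in big [ 0.0004 -0.0016]
[0.534  0.282  0.0178] [-0.2 -3.2  0. ] 18.7 -4.8
```

Call:
move_arm(
  commands=[
    [0,0.001,0,0,0,0],
    [0,0.002,0,0,0,0],
    [0,0.003,0,0,0,0],
    [0,0.003,0,0,0,0],
  ],
)

```text
time_s: 19.1
position: [0.534, 0.282, 0.0179]
tcp_rot: [0.999, -0.042, 0.0, 0.004]
contact_force: [-0.8, -11.1, 3.1]
gripper_width: 0.0511
```

It's firm against the back (11 N and no motion). I'll back off, lift clear and look.

Call:
move_arm(
  commands=[
    [0,-0.004,0,0,0,0],
    [-0.001,-0.014,0,0,0,0],
    [-0.001,-0.014,0.01,0,0,0],
    [-0.001,-0.014,0.04,0,0,0],
    [-0.001,-0.014,0.08,0,0,0],
    [-0.001,-0.014,0.13,0,0,0],
    [-0.01,-0.06,0.15,0,0,0],
    [-0.02,-0.105,0.15,0,0,0],
    [-0.04,-0.15,0.15,0,0,0],
    [-0.06,-0.195,0.15,0,0,0],
    [-0.08,-0.24,0.15,0,0,0],
    [-0.1,-0.285,0.15,0,0,0],
    [-0.12,-0.33,0.15,0,0,0],
    [-0.12,-0.33,0.15,0,0,0],
    [-0.12,-0.33,0.15,0,0,0],
  ],
)

```text
time_s: 20.6
position: [0.4142, -0.0448, 0.1688]
tcp_rot: [0.999, -0.043, 0.001, -0.001]
contact_force: [0.2, 1.1, 0.2]
gripper_width: 0.0514
```

```bash
python3 look.py small_tray 0 .534 .25 -.08 end; python3 look.py middle_tray 0 .534 .25 -.08;python3 look.py big_tray 0 .534 .25 -.08
```

```text
small_tray top [0.532  0.2494] -4.7 138 0.0007 z [0.002 0.047] in big [-0.0021 -0.0028]
small_tray side [0.5335 0.2502] -4.7 222 0.0009 z [0.004 0.045] in big [-0.0007 -0.0018]
[ 0.4145 -0.0429  0.1681] [-0.3  0.1 -0.6] 20.8 -4.6
middle_tray top [0.5335 0.2495] -4.8 71 0.0005 z [0.001 0.054] in big [-0.0006 -0.0026]
middle_tray side [0.5349 0.2513] -4.3 164 0.0009 z [0.015 0.052] in big [ 0.0006 -0.0007]
[ 0.4142 -0.0433  0.1677] [ 0.1  0.8 -0.3] 21.0 -4.6
big_tray top [0.5331 0.251 ] -4.3 183 0.0008 z [-0.     0.061] in big [-0.0011 -0.0011]
big_tray side [0.5346 0.2512] -5.1 287 0.0007 z [0.003 0.058] in big [ 0.0004 -0.0007]
[ 0.414  -0.0439  0.1677] [0.4 0.3 0.4] 21.2 -4.7
```

View pics/end.png

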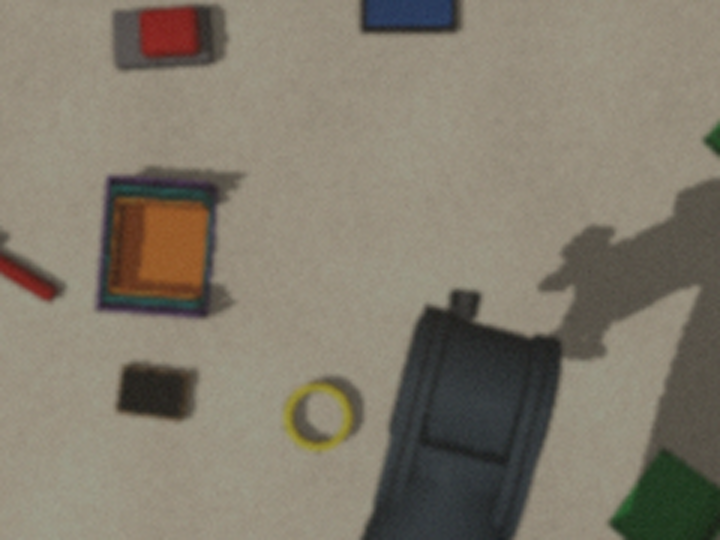

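All three trays are nested at about (158,245), within about 2 mm of each other and parallel. The bystanders have not moved and the arm is clear.

```bash
python3 -c "
from station import job
print(job.finish_job())"
```

```text
the job is handed in; nothing more can be done
None
```

I slid the teal tray home into the purple one, then the orange tray home into the teal one. Each was pushed along the table from inside against its back wall with the gripper's two spread fingers. I handed the job in at about 21 s of the 72 s; `finish_job` gave no verdict.

- **Fit:** in the last camera check, all three tray centres agreed within about 2 mm in depth and across. Headings agreed within about 1°, and the rim heights matched trays lying flat.
- **Fully home:** each tray stopped firmly against the back, with the force rising to 8 N (teal) and 11 N (orange) and no further movement.
- **Surroundings:** the tape roll, stamp, paper punch, ink pad and glue brush looked unmoved in the last picture. The bead jar was outside that crop, but the arm never went near it. The arm was clear of everything.
- **Disagreements:** while the arm blocked its view, the top camera gave wrong tray positions (up to 25 mm off in depth for a tray being pushed, and once it lost the teal tray altogether). I relied on the side camera there, and both cameras agreed once the arm was out of the way.

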